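Ready the hand-cranked egg coder

ROBOT

A 6-joint arm with a two-finger parallel gripper is mounted at the origin on the work surface. World frame = base frame: x ahead of the robot, y to its left, z up, the work surface at z = 0. Lengths are in m, angles in degrees, forces in N, time in s.
With the tool pointing down it reaches from about 0.325 to 0.775 m from the base axis. Payload 5.5 kg.
Tool frame: the origin (TCP) lies at the centre of the arm's flange, where the gripper is bolted on; the fingertips stand 182 mm ahead of it and the grasp point (between the pads) lies 163 mm ahead of it; z points along the fingers, y is the direction in which the jaws open and shut (so a half turn about z gives the same grasp; the last joint's range is limited). The gripper opens to 88 mm and grips with 3 to 60 N. Pads are 20 mm wide; open, the fingers measure 115 mm over their backs; the gripper's body (75 mm by 178 mm) begins 61 mm behind the grasp point.
Start: joints at [-66.446, 5.22, 70.514, -0, 104.267, -3.249], TCP at [0.271, -0.536, 0.405] pointing down, gripper open.
Joint ranges: [-164.24, 164.24], [-49.07, 125.15], [9.68, 141.18], [-86.29, 266.29], [3.28, 154.24], [-151.56, 151.56]. Speed limits (degrees/s): [147.25, 147.25, 172.46, 180, 180, 180].

INTERFACE

Orientations are given as [roll, pitch, yaw] about the fixed x, y, z axes, in that order (R = Rz(yaw) Ry(pitch) Rx(roll)).
In Python, from station import r gives the robot as it stands. The module is installed in compiled form; this text tells all that it offers. Calls block until the motion is done:
- r.reach(position, orientation): joint-space move of the TCP to a pose.
- r.servo_line(position, rotation=None, speed=0.15): straight line of the TCP; rotation=None keeps the orientation; speed is the mean speed in m/s.
- r.move_joints(angles): joint-space move.
- r.let_go() and r.grab(squeeze=None): open the fingers fully, or close them until they stop; squeeze is the grip in N (None keeps the last).
- r.wait(seconds).
- r.inverse_kinematics(position, orientation): joint angles nearest the present ones, or None.
- r.sense(): the state.
- r.snapshot(name): name is "scene" or "top" or "wrist"; returns a dict with "frame" (400x640x3 uint8, red, green, blue), "fx", "fy", "cx", "cy" (pixels), "R" (3x3) and "t" (3): a world point X has camera coordinates R X + t. Camera axes: x right, y down, z forward; pixel columns grow to the right and rows downward; lengths in m; the calibration is good to about 2 mm. A picture is of the moment at which its call begins. There is no depth.
A pose or a line that the arm cannot do raises r.IKError and nothing moves.
- r.hand_in(): hands the job in, once; it reports no verdict.
The state is a dict: "clock": time; "joints": joint angles; "joint_vel": joint speeds; "joint_torque": joint torques, N m; "tcp_pos": TCP position; "orientation": TCP orientation; "contact_force": force on the tool from outside, world axes, zero at the start; "torque": the same for the moment, N m; "opening": finger opening in m.
Only numpy, scipy, OpenCV 4.12 (cv2) and the standard library are available. Lean on these libraries where they do the work, as an engineer would, in place of code of your own. Each camera call takes 0.05 s, during which the arm holds its last target. There are 200 camera calls.

TASK

Get the egg coder ready. First lift the jar off its track and stand it gently, upright, in the free end of the grey crate beside the can; then turn the small inner (fine) knob until its nose lines up with the tab of the outer (coarse) ring, without shifting that ring; finally wind the crank clockwise to its stop, about one turn, so that the egg tray runs in under the head. Move the tray only with the crank, leave everything else where it stands, and let go when done.

Things in the scene. Friction and masses are not known exactly. Their poses are not given: they have to be found in the camera images.
- coder: The egg coder, a fixed machine on a white base plate 320 (x) x 540 (y) x 20 mm thick; origin at the centre of the plate's underside, on the table; x away from the robot, y to the left. In its frame the crank axis is at (-85, 130) mm and the knob axis at (-85, -130) mm, on a grey block whose top is 60 mm above the table
- coarse (a joint): angle (rad) of the outer coarse ring: black, 90 mm across and 18 mm high, 61 to 79 mm above the table, with one tab at its rim standing 10 mm above its face (to 89 mm) between 42 and 56 mm from the axis. Grows counterclockwise seen from above; at 0 the tab points along the coder's +x. Turns very easily
- coarse_tab (a point): top of the ring's tab, 49 mm from the knob axis, 89 mm above the table; its x axis points from the knob axis to the tab
- fine (a joint): angle (rad) of the inner fine knob, same sense and zero as joint coarse, on the same axis: the knob is lined up with the tab when the two angles are equal. It always starts 0.55 to 1.5 rad counterclockwise of the tab. Held where left by slight friction (0.04 N m)
- fine_grip (a point): on the knob axis, 108 mm above the table, in the middle of the grip of the fine knob: an aluminium bar 40 mm long, 14 mm thick, standing from 86 to 120 mm above the table; its x axis runs along the bar towards the nose
- fine_nose (a point): near the tip of the fine knob's nose, a slim low rib (6 wide, 84 to 94 mm above the table) beyond one end of the bar; this point is 36 mm from the axis and 89 mm above the table; its x axis points outward along the nose
- crank (a joint): angle (rad) of the crank, growing clockwise seen from above; its stop is at 6.6; at 0 the crank arm points along the coder's +x. Starts between 0 and 0.8, takes 2 to 3 N at the grip and stays where left. Each radian carries the egg tray 48.5 mm
- crank_axis (a point): point on the crank's upright axis, fixed, 125 mm above the table
- crank_grip (a point): middle of the crank's free-spinning upright black grip, 65 mm from the crank axis, 125 mm above the table; the grip is 28 mm thick and stands from 88 to 156 mm above the table, on a flat steel arm whose top is 83 mm above the table
- egg_tray: carriage on the coder's track with a pulp tray of four eggs, 100 x 110 mm, origin at the centre of its underside, 31 mm above the table; eggs' tops 101 mm above the table. Slides along the coder's y, driven by the crank
- jar: amber glass jar with a steel lid, 58 mm across, 115 mm high, about 0.3 kg, standing on the track between egg tray and head; origin at the centre of its underside, z up its axis
- crate: grey open crate, fixed, 240 (its x) x 150 (its y) x 40 mm high, walls and floor 6 mm; origin at the centre of its underside. The can stands in its -x half; its +x half is free
- can: food can with paper label, 66 mm across, 85 mm high, standing in the crate; origin at the centre of its underside
- ink_tin: bystander: flat round dark tin, 64 mm across, 24 mm high, on the coder's base plate (20 mm above the table) between the knobs and the crank; origin under its centre
- carton: bystander: closed pulp egg carton 150 x 100 x 65 mm; origin under its centre
- bottle: bystander: green glass bottle, 66 mm across, 210 mm high; origin under its centre
- sugar_box: bystander: cardboard box 60 x 110 x 150 mm high; origin under its centre
- olive_jar: bystander: amber jar with a white lid, 72 mm across, 130 mm high; origin under its centre
- track_end (a point): where the egg tray's underside ends up: on the coder's steel track (120 mm wide, along the coder's y, top 30 mm above the table), beneath the white head, a bracket from behind that covers 125 x 110 mm around and behind this point, 116 to 140 mm above the table, reaching 37 mm towards the robot from it

How it is judged (in metres and radians):
On the way, in this order (a step that is already met when the one before it is completed fails the run):
1. the jar stands upright in the crate, let go (x of jar in the frame of crate between -0.12 and 0.12 m and y of jar in the frame of crate between -0.075 and 0.075 m and z of jar in the frame of crate between 0 and 0.012 m and angle between jar's own z axis and vertical below 0.12 rad and contact force between jar and the fingers below 0.1 N and linear speed of jar below 0.02 m/s), for 0.2 s.
2. the fine knob's nose is in line with the coarse ring's tab (within 0.12 rad) (angle between the x axis of fine_nose and the x axis of coarse_tab, either way round below 0.12 rad and horizontal distance between fine_nose and coarse_tab below 0.03 m and distance of coarse_tab from where it was at the start of the episode below 0.006 m), for 0.2 s.
3. the crank is wound to its stop (within 0.12 rad) (value of joint crank above 6.48 rad), for 0.2 s.
At the end, for the whole second after the job is handed in: The jar stands upright (within 0.12 rad) and at rest on the crate's floor, touched by no finger; the fine knob's nose points at the coarse ring's tab within 0.12 rad; the tab is within 6 mm of where it was; the crank is within 0.12 rad of its stop, so the egg tray is under the head (all of step 1 and all of step 2 and value of joint crank above 6.48 rad).
It fails at once if the coarse ring is shifted (its tab by more than 6 mm) (distance of coarse_tab from where it was at the start of the episode above 0.006 m).
It fails at once if the jar is tipped by more than 0.5 rad (angle between jar's own z axis and vertical above 0.5 rad).
It fails at once if the jar is let go more than 20 mm above the crate's floor (x of jar in the frame of crate between -0.12 and 0.12 m and y of jar in the frame of crate between -0.075 and 0.075 m and z of jar in the frame of crate above 0.026 m and contact force between jar and the fingers below 0.1 N).
It fails at once if the egg tray is pushed by the robot or run into the jar (more than 4 N) (contact force between egg_tray and the fingers above 4 N or contact force between egg_tray and the arm above 4 N or contact force between egg_tray and jar above 4 N).
It fails at once if a bystander is moved by more than 30 mm (distance of any of can, ink_tin, carton, bottle, sugar_box, olive_jar from where it was at the start of the episode above 0.03 m).
It also fails if it takes over 72 s, if anything falls off the work surface, if the arm or the gripper's body presses on something with over 40 N, if the wrist force passes 120 N, or if a joint passes its speed limit or range.

## Working session

There is one attempt and no reset: what is moved stays moved. The work goes in short steps, each a Python script; the robot and the scene stay as the last script left them, time stands still between calls to the robot, and variables do not carry over. Pictures are saved under pics/ and viewed, about 8 in all and at most 12, crops included, and the job is handed in when it is done.

```bash
mkdir -p pics; cat > h.py <<'E'
import numpy as np, cv2
from station import r
def snap(name,fn):
    s=r.snapshot(name); cv2.imwrite('pics/'+fn+'.png',s['frame'][:,:,::-1]); np.savez('pics/'+fn+'.npz',**s); return s
def load(fn): return dict(np.load('pics/'+fn+'.npz'))
def ray(s,u,v):
    R=np.array(s['R']);t=np.array(s['t'])
    d=R.T@np.array([(u-s['cx'])/s['fx'],(v-s['cy'])/s['fy'],1]); return -R.T@t,d/np.linalg.norm(d)
def onz(s,u,v,z):
    c,d=ray(s,u,v); return c+d*(z-c[2])/d[2]
def proj(s,X):
    p=np.array(s['R'])@np.array(X)+np.array(s['t']); return np.array([s['fx']*p[0]/p[2]+s['cx'],s['fy']*p[1]/p[2]+s['cy']])
def tri(*obs):
    A=np.zeros((3,3));b=np.zeros(3)
    for s,u,v in obs:
        c,d=ray(s,u,v);P=np.eye(3)-np.outer(d,d);A+=P;b+=P@c
    X=np.linalg.solve(A,b); return X,[np.linalg.norm(np.cross(X-ray(*o)[0],ray(*o)[1])) for o in obs]
E
python3 - <<'E'
from h import *
for n in ('scene','top','wrist'):
    s=snap(n,n+'0'); c,d=ray(s,s['cx'],s['cy']); print(n,c,d,s['fx'])
print(r.sense())
E
```

```text
scene [ 1.10182733 -0.52195521  1.10881121] [-0.4561559   0.37766346 -0.80578664] 399.8627337118918
top [ 0.39561428 -0.02543099  1.41709925] [ 0.11714897 -0.01520142 -0.992998  ] 435.2299189110697
wrist [ 0.33391181 -0.50358678  0.38369388] [-0.23522521 -0.11715851 -0.96485387] 359.6678703995124
{'clock': 0.15, 'joints': array([-6.64461737e+01,  5.25347887e+00,  7.05643904e+01, -1.43714759e-03,
        1.04266532e+02, -3.25100130e+00]), 'joint_vel': array([ 0.09777867, -0.19983903, -0.10755912, -0.03864954,  0.00798636,
       -0.00324983]), 'joint_torque': array([ 5.99935811e-04, -4.47047496e+01, -4.06907558e+01,  6.96885190e-02,
        2.74556992e-02, -1.16418278e-04]), 'tcp_pos': array([ 0.27056555, -0.5355903 ,  0.40377967]), 'orientation': array([-1.79915656e+02, -3.39531204e-03,  2.68044719e+01]), 'contact_force': array([ 0.22116335, -0.3933223 , -0.17788724]), 'torque': array([ 0.02734092, -0.00391152, -0.02166098]), 'opening': 0.08762362678310788}
```

View pics/top0.png

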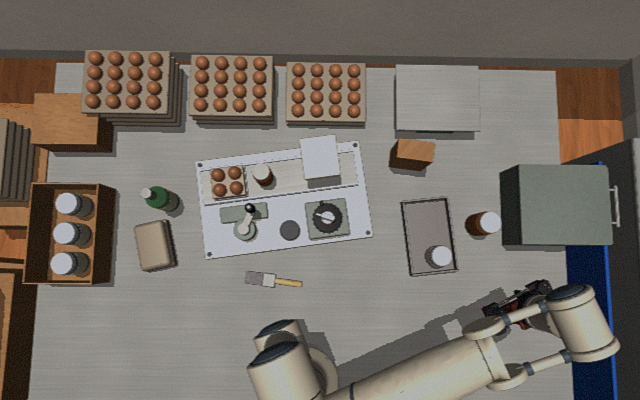

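View pics/scene0.png

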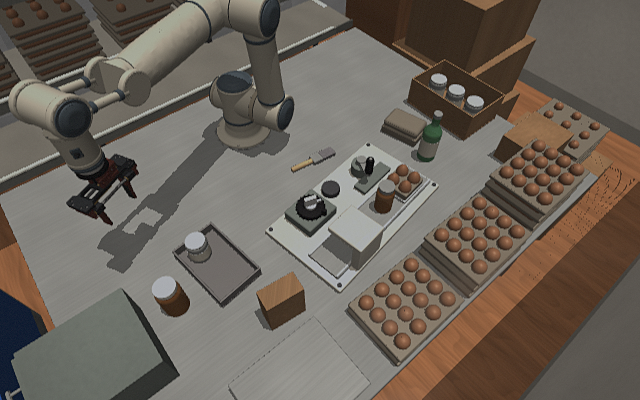

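```bash
python3 - <<'E'
from h import *
np.set_printoptions(precision=4,suppress=True)
s=load('top0')
for n,u,v,z in [('scrTL',200,166,.02),('scrTR',354,146,.02),('scrBL',209,253,.02),('scrBR',368,236,.02),('jarlid',262,170,.145),('knob',326,217,.1),('crankax',245,231,.09),('grip',250,208,.156),('crTL',402,200,.04),('crTR',450,197,.04),('crBR',457,269,.04),('crBL',411,274,.04),('can',440,256,.09)]:
    print(n,onz(s,u,v,z))
w=load('wrist0');q=r.sense();from scipy.spatial.transform import Rotation as Ro
T=Ro.from_euler('xyz',q['orientation'],degrees=True).as_matrix();c,d=ray(w,w['cx'],w['cy'])
print('cam in tool',T.T@(c-q['tcp_pos']),T.T@d); print((w['R']@T))
E
```

```text
scrTL [0.6759 0.3444 0.02  ]
scrTR [ 0.7487 -0.1569  0.02  ]
scrBL [0.3953 0.3045 0.02  ]
scrBR [ 0.4539 -0.2017  0.02  ]
jarlid [0.6409 0.1279 0.145 ]
knob [ 0.5069 -0.0641  0.1   ]
crankax [0.4627 0.1815 0.09  ]
grip [0.5262 0.1587 0.156 ]
crTL [ 0.5689 -0.3086  0.04  ]
crTR [ 0.5803 -0.4632  0.04  ]
crBR [ 0.352  -0.4792  0.04  ]
crBL [ 0.3353 -0.3338  0.04  ]
can [ 0.3923 -0.4119  0.09  ]
cam in tool [0.071  0.     0.0201] [-0.2628 -0.0001  0.9648]
[[-0.0004  1.     -0.    ]
 [-0.9648 -0.0004 -0.2628]
 [-0.2628 -0.0001  0.9648]]
```

```bash
python3 - <<'E'
from h import *
np.set_printoptions(precision=4,suppress=True)
O=lambda p:[180,0,p]
V=[('c1',(.50,-.37,.40),60),('k1',(.507,-.09,.40),90),('k2',(.50,0.0,.40),98.3),('j1',(.56,.10,.42),98.3),('j2',(.56,.19,.42),98.3)]
for n,p,y in V:
    print(n,r.inverse_kinematics(p,O(y)))
    r.reach(p,O(y)); r.wait(.3); snap('wrist',n); print(r.sense()['clock'])
im=np.vstack([np.hstack([cv2.imread(f'pics/{n}.png') for n in a]) for a in (('c1','k1'),('j1','j2'))])
cv2.imwrite('pics/m.png',cv2.resize(im,(800,500),interpolation=cv2.INTER_AREA))
E
```

```text
c1 [-39.6349   8.6095  67.3245   0.     104.066   -9.6349]
1.5917
k1 [-13.8519  -7.9521  83.9485   0.     104.0036 -13.8519]
3.025
k2 [ -3.8991 -10.2544  86.0107   0.     104.2437 -12.1991]
3.825
j1 [  6.6981   0.6041  73.7245  -0.     105.6715  -1.6019]
4.7167
j2 [ 15.4453   4.0874  70.1469  -0.     105.7657   7.1453]
5.5167
```

View pics/m.png

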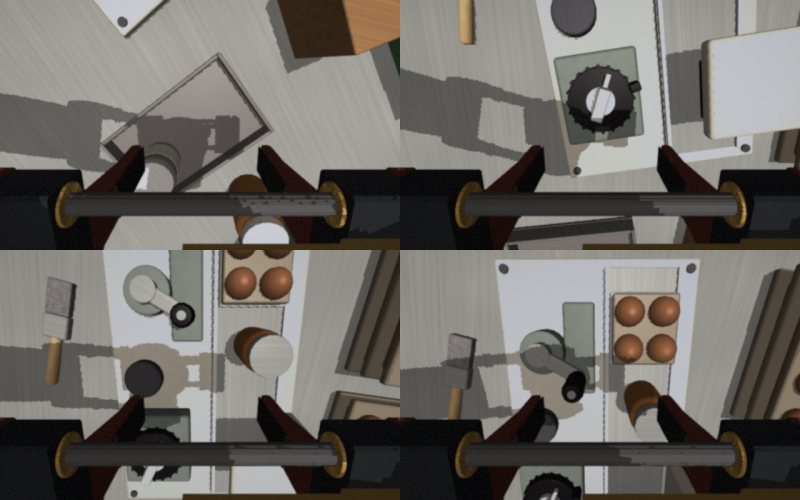

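View pics/k1.png

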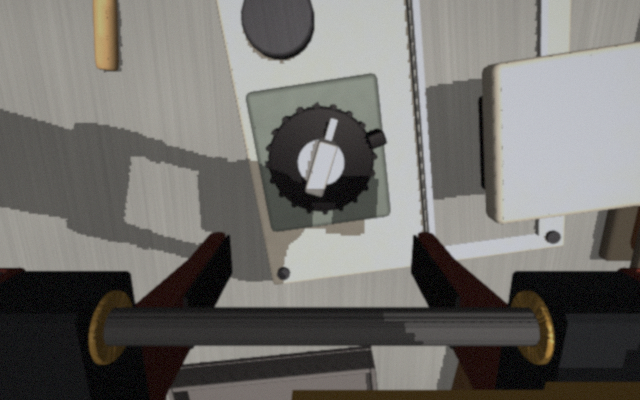

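```bash
python3 - <<'E'
from h import *
a=cv2.imread('pics/k2.png')[200-200:280,100:420]
b=cv2.imread('pics/j1.png')[0:280,180:500]
c=cv2.imread('pics/k1.png')[90:230,240:400]
d=cv2.imread('pics/c1.png')[60:300,140:460]
R=lambda i,w,h:cv2.resize(i,(w,h),interpolation=cv2.INTER_CUBIC)
cv2.imwrite('pics/m2.png',np.vstack([np.hstack([R(a,400,300),R(b,400,300)]),np.hstack([R(c,400,300),R(d,400,300)])]))
E
```

```text
(no output)
```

View pics/m2.png

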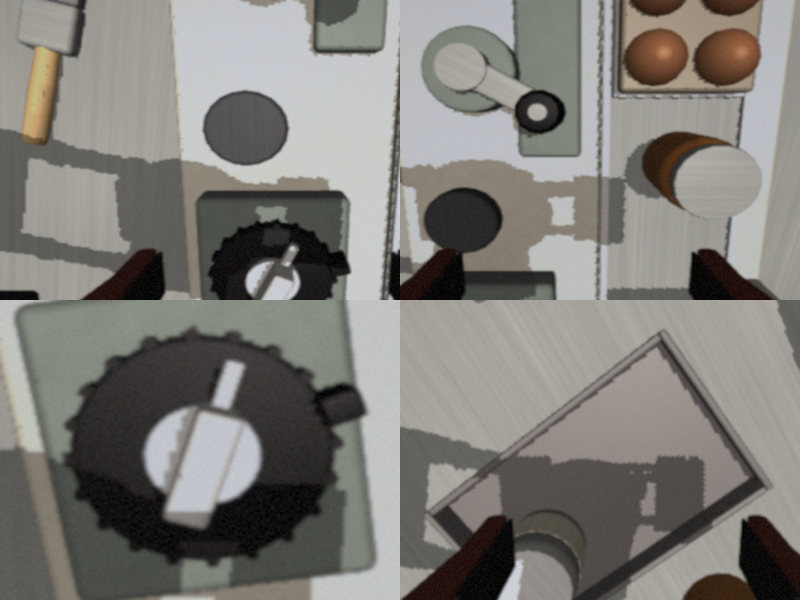

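```bash
python3 - <<'E'
from h import *
np.set_printoptions(precision=4,suppress=True)
k1,k2,j1,j2,c1,t,s=[load(x) for x in 'k1 k2 j1 j2 c1 top0 scene0'.split()]
def lid(sv,u,v,rad,lo):
    f=sv['frame'].astype(int);g=((f.min(2)>lo)&(f.max(2)-f.min(2)<25)).astype(np.uint8)
    m=np.zeros_like(g);cv2.circle(m,(u,v),rad,1,-1);g*=m
    cs,_=cv2.findContours(g,0,1);c=max(cs,key=cv2.contourArea);return cv2.fitEllipse(cv2.convexHull(c))
for n,a in (('j1',(j1,434,171,42,140)),('top',(t,262,170,10,120)),('scene',(s,386,186,11,140))): print(n,lid(*a))
e=[lid(j1,434,171,42,140)[0],(262,170),(386,186)]
print('jar2',tri((j1,*e[0]),(t,262,170)),'jar3',tri((j1,*e[0]),(s,386,186)),onz(j1,*e[0],.145))
print('crankgrip j1',onz(j1,291.2,103.6,.156),tri((j1,291.2,103.6),(j2,274,221)),'axis',onz(j1,228,61.6,.086))
print('crate', [onz(c1,*p,.04) for p in ((348.8,85.6),(436,209.6),(164,230.4))])
print('nose tip',onz(k1,334,119.9,.094),'base',onz(k1,330.4,140.4,.094),'tab',onz(k1,376.8,136.7,.089),'disc',onz(k1,321.2,162.3,.085))
# k2: x=100+u*.8,y=v*.933
print('k2 tip',onz(k2,100+293*.8,246*.933,.094),tri((k1,334,119.9),(k2,334.4,229.5)))
# block/plate: screws
P=[onz(k1,284,273,.02),onz(k1,552.5,237,.02),onz(t,200,166,.02),onz(t,209,253,.02),onz(j2,503*0,0,.02)]
print(P[:4])
# grey-green block corners k1 (top z .06)
print([onz(k1,*p,.06) for p in ((247,95),(375,75),(389,215),(275,230))])
print('screws j2',onz(j2,(503-400)/.625,(269-250)/.625,.02),onz(j2,(690-400)/.625,(269-250)/.625,.02))
E
```

```text
j1 ((436.9581298828125, 173.7537078857422), (74.36506652832031, 84.33164978027344), 42.77455139160156)
top ((261.58343505859375, 169.42359924316406), (18.117557525634766, 20.19999122619629), 57.16310501098633)
scene ((379.5680236816406, 183.4176483154297), (4.359639644622803, 21.762706756591797), 41.11139678955078)
jar2 (array([0.6435, 0.1295, 0.1317]), [np.float64(1.6815078408641075e-05), np.float64(1.6815078408835598e-05)]) jar3 (array([0.6379, 0.1305, 0.1447]), [np.float64(0.0013782421395478438), np.float64(0.0013782421395478815)]) [0.6388 0.1315 0.145 ]
crankgrip j1 [0.5297 0.1653 0.156 ] (array([0.5269, 0.1649, 0.1338]), [np.float64(0.0010762511329271856), np.float64(0.0010762511329271687)]) axis [0.4688 0.1897 0.086 ]
crate [array([ 0.5631, -0.31  ,  0.04  ]), array([ 0.5809, -0.4555,  0.04  ]), array([ 0.3354, -0.3383,  0.04  ])]
nose tip [ 0.5164 -0.0336  0.094 ] base [ 0.5137 -0.0494  0.094 ] tab [ 0.5509 -0.047   0.089 ] disc [ 0.5064 -0.0683  0.085 ]
k2 tip [ 0.5151 -0.0321  0.094 ] (array([ 0.5161, -0.0339,  0.0885]), [np.float64(0.0005270485924731782), np.float64(0.0005270485924731943)])
[array([ 0.4652, -0.2015,  0.02  ]), array([ 0.7527, -0.1597,  0.02  ]), array([0.6759, 0.3444, 0.02  ]), array([0.3953, 0.3045, 0.02  ])]
[array([ 0.4431, -0.0143,  0.06  ]), array([0.5518, 0.0017, 0.06  ]), array([ 0.5695, -0.122 ,  0.06  ]), array([ 0.4626, -0.1367,  0.06  ])]
screws j2 [0.3894 0.3036 0.02  ] [0.6771 0.345  0.02  ]
```

```bash
python3 - <<'E'
from h import *
np.set_printoptions(precision=4,suppress=True)
J=(.638,.132)
r.reach((*J,.42),[180,0,98.4]); r.servo_line((*J,.278),speed=.12); r.wait(.1)
a=r.sense();r.grab(20);b=r.sense();print(a['tcp_pos'],b['opening'],b['contact_force'],b['clock'])
r.servo_line((*J,.30),speed=.06); r.wait(.1);c=r.sense();print(c['opening'],c['contact_force'])
snap('wrist','g1'); r.servo_line((*J,.45),speed=.15)
C=(.5176,-.3907); r.reach((*C,.45),[180,0,60]); print(r.sense()['clock'])
r.servo_line((*C,.275),speed=.12); r.wait(.2); f0=r.sense()['contact_force']; print(f0,r.sense()['tcp_pos']); snap('wrist','p1'); snap('top','p1t')
r.servo_line((*C,.262),speed=.05)
for z in np.arange(.260,.250,-.001):
    r.servo_line((*C,z),speed=.02); f=r.sense(); print(z,f['contact_force']-f0,f['tcp_pos'][2])
    if (f['contact_force']-f0)[2]>2: break
print(r.sense()['clock'])
a=cv2.imread('pics/g1.png');b=cv2.imread('pics/p1.png')
cv2.imwrite('pics/m3.png',cv2.resize(np.hstack([a,b]),(800,250)))
E
```

```text
[0.6382 0.132  0.2792] 0.05768600039636357 [-1.6593  0.3012  0.9827] 8.0083
0.05743266384202534 [-0.3398  0.1686 -2.5457]
11.7667
[-0.3557 -0.0333 -1.4957] [ 0.5177 -0.3908  0.2757]
0.26 [ 0.1496 -0.7967 -0.6993] 0.260036101992021
0.259 [ 0.4378 -0.2283 -0.4444] 0.2590109075320586
0.258 [ 0.6906 -0.7567 -0.9026] 0.25788807964452426
0.257 [ 0.4176 -0.6574  0.1519] 0.25686635423195886
0.256 [ 0.486  -0.5836 -0.9183] 0.2558692597104416
0.255 [-0.2306 -0.3698 -1.2303] 0.25487008810407075
0.254 [0.1587 0.0123 0.3263] 0.25405398626020104
0.253 [-0.9877  2.0046  4.4888] 0.2539991500332748
16.0833
```

View pics/m3.png

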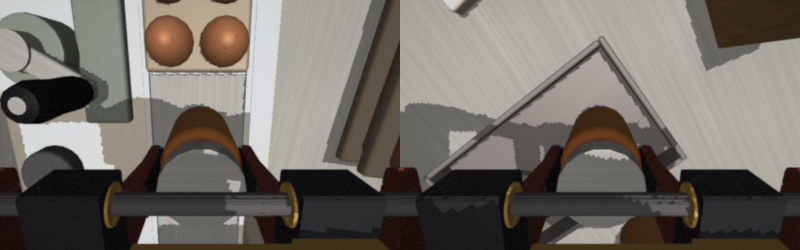

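```bash
python3 - <<'E'
from h import *
np.set_printoptions(precision=4,suppress=True)
C=(.5176,-.3907)
p=r.sense()['tcp_pos']; r.let_go(); r.servo_line((p[0],p[1],.40),speed=.2)
K=np.array((.5062,-.0688))
r.reach((.45,-.33,.42),[180,0,60]); snap('wrist','c2')
x=np.array((np.cos(np.radians(74)),np.sin(np.radians(74))))
r.reach((*(K-.03*x),.36),[180,0,74]); r.wait(.3); snap('wrist','k3')
r.reach((*(K-.03*x+.04*np.array((x[1],-x[0]))),.36),[180,0,74]); r.wait(.3); snap('wrist','k4'); print(r.sense()['clock'])
a=cv2.imread('pics/k3.png');b=cv2.imread('pics/k4.png');c=cv2.imread('pics/c2.png')
s=load('k3');s2=load('k4');u,v=map(int,proj(s,(*K,.09)));u2,v2=map(int,proj(s2,(*K,.09)));print(u,v,u2,v2)
ca=a[v-80:v+80,u-100:u+100];cb=b[v2-80:v2+80,u2-100:u2+100]
R=lambda i,w,h:cv2.resize(i,(w,h),interpolation=cv2.INTER_CUBIC)
cv2.imwrite('pics/m4.png',np.vstack([np.hstack([R(ca,400,320),R(cb,400,320)]),np.hstack([R(c,400,250),R(b,400,250)])]))
E
```

```text
20.0833
321 160 265 161
```

View pics/m4.png

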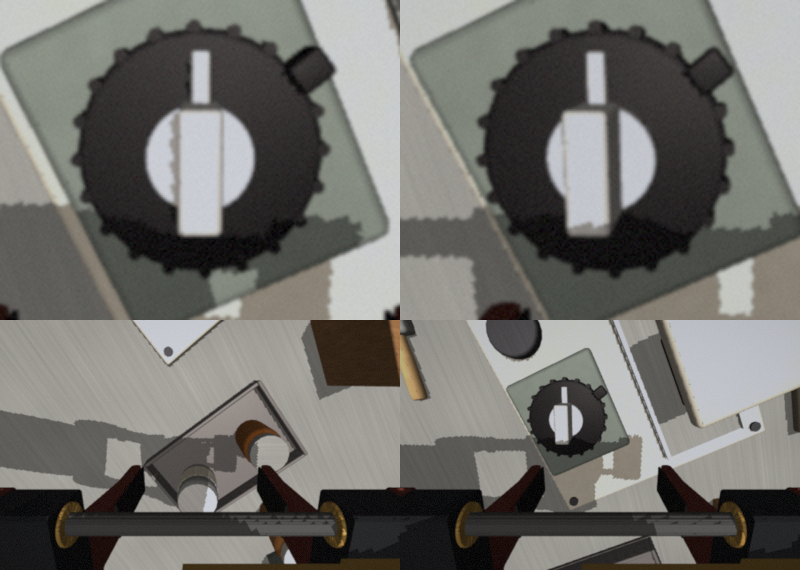

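```bash
python3 - <<'E'
from h import *
np.set_printoptions(precision=4,suppress=True)
a,b=load('k3'),load('k4')
cu=lambda s,o,x,y,z:onz(s,o[0]+x/2,o[1]+y/2,z)
for s,o in ((a,(221,80)),(b,(165,81))):
    print('tab',cu(s,o,311,70,.089),'nosetip',cu(s,o,201 if s is a else 196,53,.094),'disc',cu(s,o,201,158,.085),'bartop',cu(s,o,201 if s is a else 185,173,.12))
print(tri((a,376.5,115),(b,320.5,116)),tri((a,221+100.5,80+86.5),(b,165+92.5,81+86.5)))
K=np.array((.5062,-.0688))
for s,o in ((a,(221,80)),(b,(165,81))):
    d=cu(s,o,311,70,.089)[:2]-K;print(np.degrees(np.arctan2(d[1],d[0])),np.hypot(*d))
E
```

```text
tab [ 0.551  -0.0493  0.089 ] nosetip [ 0.5166 -0.0335  0.094 ] disc [ 0.5065 -0.0685  0.085 ] bartop [ 0.5067 -0.0677  0.12  ]
tab [ 0.5521 -0.0493  0.089 ] nosetip [ 0.517  -0.0333  0.094 ] disc [ 0.5058 -0.068   0.085 ] bartop [ 0.5063 -0.0673  0.12  ]
(array([ 0.5519, -0.0497,  0.082 ]), [np.float64(0.00016462313566051017), np.float64(0.00016462313566049453)]) (array([ 0.5069, -0.0671,  0.1227]), [np.float64(0.00014555491406811826), np.float64(0.00014555491406810687)])
23.51668142209253 0.048831515720673395
23.054823894444844 0.04986262304923049
```

```bash
python3 - <<'E'
from h import *
np.set_printoptions(precision=4,suppress=True)
K=np.array((.5063,-.0682))
r.reach((*K,.36),[180,0,74]); r.servo_line((*K,.277),speed=.1); r.wait(.1)
r.grab(10); q=r.sense(); print(q['opening'],q['contact_force'],q['tcp_pos'],q['orientation'])
for y in np.linspace(74,23.5,9)[1:]:
    r.reach((*K,.277),[180,0,y])
r.wait(.2); q=r.sense(); print(q['opening'],q['contact_force'],q['torque'],q['tcp_pos'],q['orientation'],q['clock'])
r.let_go(); q=r.sense(); print(q['clock'])
r.servo_line((*K,.36),speed=.15)
x=np.array((np.cos(np.radians(23.5)),np.sin(np.radians(23.5))))
r.servo_line((*(K-.03*x),.36)); r.wait(.2); s=snap('wrist','k5')
u,v=map(int,proj(s,(*K,.09)));print(u,v)
cv2.imwrite('pics/k5c.png',cv2.resize(cv2.imread('pics/k5.png')[v-80:v+80,u-100:u+100],(600,480),interpolation=cv2.INTER_CUBIC))
print(r.sense()['clock'])
E
```

```text
0.01388851247540049 [0.6673 0.33   0.055 ] [ 0.5063 -0.0682  0.277 ] [179.9899  -0.0028  73.9964]
0.014108382858991715 [-2.8748  3.123   1.9055] [ 0.5917  0.8209 -0.0002] [ 0.5061 -0.068   0.277 ] [-179.9458    0.0262   23.8467] 24.8
26.0
321 162
27.3
```

View pics/k5c.png

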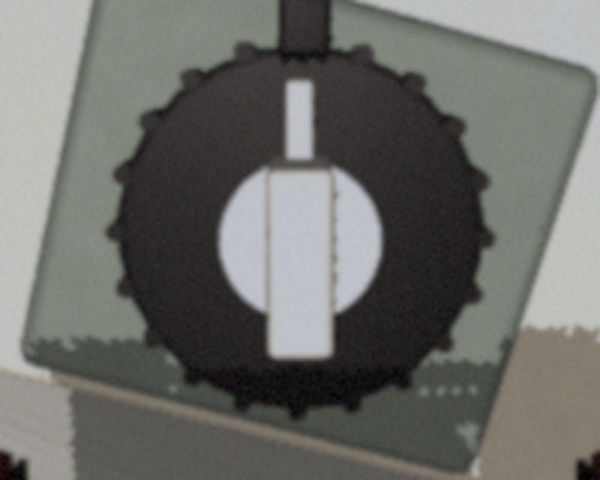

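```bash
cat > cr.py <<'E'
from h import *
np.set_printoptions(precision=3,suppress=True)
A=np.array((.4683,.1888)); Z=.287
def wind(a0,a1,step=10,lim=20,sp=.1):
    n=max(1,int(np.ceil((a0-a1)/step)))
    for a in np.linspace(a0,a1,n+1)[1:]:
        e=np.array((np.cos(np.radians(a)),np.sin(np.radians(a))))
        r.servo_line((*(A+.065*e),Z),speed=sp); q=r.sense(); f=q['contact_force'][:2]
        d=q['tcp_pos'][:2]-A
        ft,fr=f@np.array((e[1],-e[0])),f@e
        print(round(a,1),'t',round(ft,1),'r',round(fr,1),'fz',round(q['contact_force'][2],1),'R',round(np.hypot(*d)*1e3,1),'ang',round(np.degrees(np.arctan2(d[1],d[0])),1),round(q['clock'],1))
        if abs(ft)>lim or abs(fr)>30: print('stop');break
E
python3 - <<'E'
from cr import *
a=-20.8;e=np.array((np.cos(np.radians(a)),np.sin(np.radians(a))));p=A+.065*e
r.reach((*p,.40),[180,0,98.4]); r.wait(.2);snap('wrist','r1')
r.servo_line((*p,Z),speed=.12); r.wait(.1); print(r.sense()['contact_force'])
r.grab(25); q=r.sense(); print(q['opening'],q['contact_force'],q['clock'])
wind(a,-70)
E
```

```text
[ 0.742  0.387 -0.407]
0.026624666767296218 [ 0.366 -0.661  0.002] 30.7083
-30.6 t 1.4 r -1.8 fz 0.9 R 64.9 ang -31.1 31.0
-40.5 t 2.3 r -4.1 fz 0.6 R 64.7 ang -40.7 31.2
-50.3 t 1.3 r -6.0 fz 0.5 R 64.5 ang -50.4 31.5
-60.2 t 1.1 r -5.4 fz 1.0 R 64.4 ang -60.2 31.7
-70.0 t 2.6 r -5.5 fz -0.3 R 64.2 ang -70.1 32.0
```

```bash
python3 - <<'E'
from cr import *
wind(-70,-355)
wind(-355,-376,step=3,lim=15,sp=.05)
print(r.sense()['opening'],r.sense()['clock']); snap('top','t2')
b=cv2.imread('pics/t2.png')[110:270,180:420]
snap('wrist','r2');cv2.imwrite('pics/m5.png',np.vstack([cv2.resize(b,(600,400)),cv2.resize(cv2.imread('pics/r2.png'),(600,200))]))
E
```

```text
-79.8 t 0.5 r -6.3 fz -0.4 R 64.1 ang -80.0 32.3
-89.7 t 1.8 r -6.3 fz -0.4 R 64.0 ang -89.8 32.5
-99.5 t 1.4 r -7.0 fz -0.8 R 64.0 ang -99.7 32.8
-109.3 t 1.1 r -6.8 fz -1.0 R 64.0 ang -109.6 33.0
-119.1 t 1.9 r -6.5 fz -2.9 R 64.0 ang -119.4 33.3
-129.0 t 1.6 r -7.0 fz -2.3 R 64.1 ang -129.2 33.5
-138.8 t 1.1 r -5.1 fz -3.0 R 64.2 ang -139.0 33.8
-148.6 t 1.8 r -5.1 fz -3.2 R 64.3 ang -149.0 34.1
-158.4 t 1.3 r -5.0 fz -4.4 R 64.4 ang -158.8 34.3
-168.3 t 1.9 r -5.1 fz -3.5 R 64.5 ang -168.6 34.6
-178.1 t 1.5 r -3.8 fz -3.6 R 64.7 ang -178.4 34.8
-187.9 t 1.6 r -3.6 fz -3.6 R 64.8 ang 171.9 35.1
-197.8 t 2.9 r -3.4 fz -1.6 R 65.0 ang 162.1 35.4
-207.6 t 1.9 r -2.0 fz -2.9 R 65.1 ang 152.3 35.6
-217.4 t 2.3 r 0.2 fz -1.7 R 65.2 ang 142.4 35.9
-227.2 t 1.0 r 4.2 fz -0.1 R 65.4 ang 132.7 36.1
-237.1 t 2.0 r 4.3 fz -2.2 R 65.5 ang 122.9 36.4
-246.9 t 1.7 r 5.8 fz -0.9 R 65.6 ang 113.0 36.6
-256.7 t 3.2 r 6.9 fz -2.5 R 65.7 ang 103.2 36.9
-266.6 t 2.2 r 8.3 fz -3.2 R 65.7 ang 93.3 37.2
-276.4 t 1.5 r 9.3 fz -2.8 R 65.8 ang 83.4 37.4
-286.2 t 2.4 r 8.6 fz -3.9 R 65.7 ang 73.5 37.7
-296.0 t 1.9 r 9.3 fz -4.2 R 65.7 ang 63.6 37.9
-305.9 t 1.6 r 8.9 fz -4.4 R 65.6 ang 53.6 38.2
-315.7 t 1.7 r 8.0 fz -5.1 R 65.6 ang 43.6 38.5
-325.5 t 2.3 r 6.8 fz -3.6 R 65.5 ang 33.6 38.7
-335.3 t 2.2 r 5.2 fz -3.9 R 65.5 ang 23.6 39.0
-345.2 t 2.8 r 4.8 fz -2.8 R 65.4 ang 13.9 39.2
-355.0 t 3.0 r 4.8 fz -2.9 R 65.3 ang 4.3 39.5
-358.0 t 1.2 r 4.8 fz -3.6 R 65.2 ang 1.9 39.7
-361.0 t -0.3 r 3.8 fz -3.2 R 65.2 ang -1.0 40.0
-364.0 t 0.1 r 4.2 fz -2.5 R 65.1 ang -4.0 40.2
-367.0 t -0.3 r 5.4 fz -3.3 R 65.1 ang -7.0 40.5
-370.0 t -5.6 r 5.9 fz -3.9 R 65.0 ang -9.1 40.7
-373.0 t -16.4 r 6.9 fz -6.7 R 64.8 ang -10.4 41.0
stop
0.02692647500082878 40.9917
```

```bash
python3 - <<'E'
from cr import *
p=r.sense()['tcp_pos']; r.let_go(); r.servo_line((p[0],p[1],.42),speed=.15); 
r.reach((.45,.02,.42),[180,0,98.4]); r.wait(.3); snap('wrist','f1'); snap('top','f2'); snap('scene','f3'); print(r.sense()['clock'])
a=cv2.imread('pics/f1.png');b=cv2.imread('pics/f2.png')[110:285,180:500];c=cv2.imread('pics/f3.png')[100:300,140:460]
R=lambda i,w,h:cv2.resize(i,(w,h))
cv2.imwrite('pics/m6.png',np.vstack([np.hstack([R(b,400,225),R(c,400,225)]),R(a[:285],800,356)]))
E
```

```text
44.3583
```

View pics/m6.png

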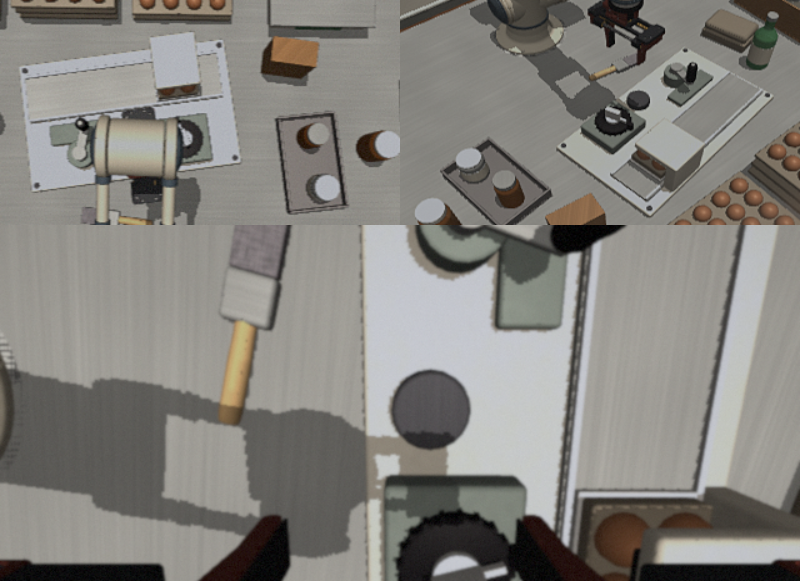

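```bash
python3 - <<'E'
from cr import *
s=load('f3')
e=np.array((np.cos(np.radians(-9.8)),np.sin(np.radians(-9.8))))
e2=np.array((np.cos(np.radians(0)),np.sin(np.radians(0))))
print('grip seen ~(373.6,157.8); stop predicts',proj(s,(*(A+.065*e),.156)),'10 deg short',proj(s,(*(A+.065*e2),.156)))
r.hand_in(); print(r.sense()['clock'])
E
```

```text
grip seen ~(373.6,157.8); stop predicts [373.875 156.896] 10 deg short [376.532 155.452]
the job is handed in; nothing more can be done
the job is handed in; nothing more can be done
```

All three steps were carried out in order and the job is handed in at about 44 s of the 72 s allowed. `hand_in` gives no verdict, so the checks below are mine.

- **Jar:** I lowered it into the free (+x) half of the crate until I felt the floor (about 4.5 N), then let go. The pictures afterwards show it standing upright beside the can.
- **Fine knob:** I gripped it and turned it clockwise from 74° to 23.5°, in world angles. The close-up puts the nose within about 1.5° of the tab (6.9° allowed), and the tab's direction stayed at about 23° before and after. I saw no shift of the ring in that picture, taken before the crank was wound.
- **Crank:** I wound it until it resisted with 16 N at the grip, at −10.4° in world angle against the −9.8° I expected for the stop. After release, the scene picture shows the grip within 1 pixel of the predicted stop position. The egg tray is under the head.

**Disagreements:**
- **Jar lid height:** it triangulated to 145 mm from one pair of views, but to 132 mm with the coarse top camera.
- **Crank grip top:** it triangulated to 134 mm, against 156 mm in the text, because the second view was poor. I used the text's height there.
- **Tab angle:** the first estimate was 26°, and closer views gave 23°, which I used.

The bystanders look unmoved in the final pictures, but I judged that by eye and did not measure it. The pictures I viewed totalled 9.

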